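# Release the sprung lid of a spray-gun cleaner with its two-cap interlock

### The arm

A 6-joint arm with a two-finger parallel gripper is mounted at the origin on the work surface. World frame = base frame: x ahead of the robot, y to its left, z up, the work surface at z = 0. Lengths are in m, angles in degrees, forces in N, time in s.
With the tool pointing down it reaches from about 0.35 to 0.875 m from the base axis. Payload 4.2 kg.
Tool frame: the origin (TCP) lies midway between the tips of the shut fingers; the grasp point (between the pads) lies 19 mm behind it; z points along the fingers, y is the line along which they close (so a half turn about z gives the same grasp; the last joint's range is limited). The gripper opens to 87 mm and grips with 3 to 60 N. Pads are 19 mm wide; open, the fingers measure 117 mm over their backs; the gripper's body (75 mm by 190 mm) begins 51 mm behind the grasp point.
Start: joints at [83.629, 22.042, 0.453, 0, -68.411, -14.817], TCP at [0.226, 0.583, 0.198] pointing down, gripper open.
Joint ranges: [-179.83, 179.83], [-69.29, 118.12], [-61.27, 80.66], [-181.25, 117.63], [-171.15, -9.14], [-177.46, 177.46]. Speed limits (degrees/s): [159.86, 159.86, 180, 180, 180, 180].

### API

Orientations are given as a 3x3 rotation matrix whose columns are the frame's x, y, z axes.
In Python, from station import sense, capture, finish_job, silhouettes, landmark_of gives the robot as it stands.
- The arm moves only by the tool step_arm, never from a script. Its arguments are lists of equal length, an entry for each row: "linear": the shift along the tool's x, y, z in mm, a list of three; "delta_rot": the turn, a rotation vector about the tool's x, y, z in rad, a list of three; "grip": the finger opening in mm, from 0 to 87. A call has 1 to 10 rows; each row shifts and turns the commanded pose from where the row before left it, along the tool's axes as they then stand; what a row does not reach is not made up. A row lasts 1/8 s, in which the tool goes at most 62.5 mm and 10.7 degrees, less where a joint would pass 70% of its speed; a pose out of reach is approached as far as the arm can. A call with a gripper value outside its range is refused whole. The fingers move at their own pace and stop on an object; the grip force is fixed at half the most. Time passes only in rows, so rows that do not move let the fingers close. It gives the time, the measured TCP pose, the force, the opening and the grip force at its end, in the units of the state.
- sense(): the state, without advancing time (a new reading comes with each control period).
- capture(name): name is "scene" or "top"; returns a dict with "img" (480x640x3 uint8, red, green, blue), "fx", "fy", "cx", "cy" (pixels), "world_to_cam" (4x4, takes a point from world to camera coordinates). Camera axes: x right, y up, looking along -z (the intrinsics and any distortion apply to the point x, -y, -z); pixel columns grow to the right and rows downward; lengths in m; the calibration is good to about 2 mm. A picture is of the moment at which its call begins. There is no depth.
- finish_job(): hands the job in; it is judged then, once.
Trained networks look in the newest picture that a camera, given by its name, has taken for a name from the list of things; names that differ only in an ending like _2 or _b are one class to them, and where a whole thing is asked for, a point or a joint stands for the part that bears it (a point fixed in the world has none). Each returns a list of dicts, best first, with "score" (0 to 1); they miss things now and then, are a little off and sometimes report something else, mostly with a low value. They report only what shows in the picture. A call takes as long as a camera call.
- silhouettes(camera, label): "mask" (480x640 bool, what is visible of it) and "point" ([column, row] in pixels, amid what is visible of it).
- landmark_of(camera, label): "point" ([column, row] in pixels: a listed point, or the origin of a listed thing).
The state is a dict: "time_s": time; "joints": joint angles; "joint_velocities": joint speeds; "effort": joint torques, N m; "tcp_pos": TCP position; "ee_rot": TCP orientation; "wrist_force": force on the tool from outside, world axes, zero at the start; "moment": the same for the moment, N m; "gripper_width": opening from 0.0 (shut) to 1.0 (fully open); "gripper_force": force on a finger pad.
Only numpy, scipy, OpenCV 4.12 (cv2) and the standard library are available. Lean on these libraries where they do the work, as an engineer would, in place of code of your own. Each camera call takes 0.05 s, during which the arm holds its last target. There are 200 camera calls.

### The job

Open the bench-top spray-gun cleaner by its safety catches: with the two fingertips press the pair of round caps on its front deck together, fully down, and keep both down until the lid has lifted by itself all the way to its stop, then let go and move clear. Nothing is grasped or lifted: let the spring raise the lid without touching the lid or its handle, do not press the square power key, and leave the things standing around the cleaner where they are.

Things in the scene. Friction and masses are not known exactly. Their poses are not given: they have to be found in the camera images.
- cleaner: steel box fixed to the bench, 270 deep (x), 270 wide (y), 110 high. Origin at the bottom, mid width, 140 mm behind the front face. Its x axis points from front to back, y to the left as seen looking along x, z up. A flat front deck (x -140 to -60 mm, height 110) carries the two round caps and the power key; the lid covers the tank behind, x -60 to 130 mm
- cap_left_top (a point): centre of the top face of the left round cap: black plastic, 26 mm diameter, standing 14 mm proud of the deck, in the cleaner's frame at x = -105, y = +30, z = 124 mm when up. The point sinks with the cap. A 3 mm high steel collar of 36 mm diameter surrounds it
- cap_right_top (a point): centre of the top face of the right round cap, the same kind, at x = -105, y = -30, z = 124 mm when up; the caps' centres are 60 mm apart
- cap_left (a joint): how far the left cap is pressed, m: 0 up, 0.008 fully down. Sprung: 1.5 N to start it, 5 N fully down; it comes up again when let go. Its catch is drawn from about 0.005 on
- cap_right (a joint): the same for the right cap. Both caps must be down at once for the lid to rise; if either comes up early the lid is caught part-way
- lid (a joint): lid angle, rad: 0 shut, 0.20 fully lifted, at its stop. Steel, 190 x 270 x 8 mm, bar handle 29 mm high on top, hinged along the cleaner's back edge. A damped spring raises it slowly, in 4 to 7 s, while both caps are held down; above 0.16 it stays up by itself
- lid_front (a point): middle of the lid's front upper edge, 120 mm above the bench when shut, rising about 38 mm; it lies 45 mm behind the line of the caps
- power_key (a joint): how far the square power key is pressed, m: 0 up, 0.003 down. Leave it alone. 16 mm square, black, 7 mm above the deck
- power_key_top (a point): centre of the power key's top, at x = -105, y = +105, z = 117 mm in the cleaner's frame, 75 mm to the left of the left cap
- spray_can_mid (a point): middle of a loose spray can, 62 mm diameter, 180 mm high, upright beside the cleaner; leave it alone
- tape_roll_mid (a point): middle of a loose roll of masking tape lying flat, 100 mm outside, 76 mm inside diameter, 30 mm high; leave it alone
- sanding_block_mid (a point): middle of a loose black rubber sanding block 65 x 40 x 35 mm high; leave it alone

How it is judged (in metres and radians):
On the way, in this order (a step that is already met when the one before it is completed fails the run):
1. both round caps are down together (over 5.5 mm of 8) for 0.5 s (value of joint each of cap_left, cap_right above 0.0055 m), for 0.5 s.
2. the lid has lifted past 0.165 rad while both caps are still held down (value of joint lid above 0.165 rad and value of joint each of cap_left, cap_right above 0.0045 m), for 0.05 s.
At the end, for the whole second after the job is handed in: the lid stands lifted (over 0.18 of 0.20 rad), both caps and the power key are up again (within 1 mm), and the can, tape and block are within 20 mm of where they were (value of joint lid above 0.18 rad and value of joint each of cap_left, cap_right, power_key below 0.001 m and distance of each of spray_can_mid, tape_roll_mid, sanding_block_mid from where it was at the start of the episode below 0.02 m); the robot touches nothing.
It fails at once if the power key is pressed (value of joint power_key above 0.0015 m).
It fails at once if the robot touches the lid or its handle (contact force between the arm and lid above 1.5 N).
It fails at once if the fingers touch the lid or its handle (contact force between the fingers and lid above 1.5 N).
It fails at once if a thing beside the cleaner is pushed or lifted (distance of any of spray_can_mid, tape_roll_mid, sanding_block_mid from where it was at the start of the episode above 0.02 m).
It also fails if it takes over 38 s, if anything falls off the work surface, if the arm or the gripper's body presses on something with over 40 N, if the wrist force passes 120 N, or if a joint passes its speed limit or range.

## Working session

There is one attempt and no reset: what is moved stays moved. The work goes in short steps, Python scripts to look and compute and a tool call to move; the robot and the scene stay as the last step left them, time stands still between calls to the robot, and variables do not carry over. Pictures are saved under pics/ and viewed, at most 10 in all, crops included, and the job is handed in when it is done.

Besides the shell and the picture viewer there is one more tool, called after "Request:" as name(argument=value, ...) on one line, values as JSON. step_arm: Moves the arm, as the interface text tells. Its arguments: {"type":"object","properties":{"linear":{"type":"array"},"delta_rot":{"type":"array"},"grip":{"type":"array"}},"required":["linear","delta_rot","grip"]}

```bash
mkdir -p pics; cat > h.py <<'E'
import numpy as np, cv2
from station import *
def ray(c,p):
    T=np.array(c["world_to_cam"]);R=T[:3,:3];o=-R.T@T[:3,3]
    d=R.T@np.array([(p[0]-c["cx"])/c["fx"],-(p[1]-c["cy"])/c["fy"],-1]);return o,d
def at_z(c,p,z):
    o,d=ray(c,p);return o+d*(z-o[2])/d[2]
def proj(c,X):
    T=np.array(c["world_to_cam"]);q=T[:3,:3]@X+T[:3,3]
    return [c["cx"]-c["fx"]*q[0]/q[2],c["cy"]+c["fy"]*q[1]/q[2]]
E
python3 - <<'E'
from h import *
s=sense();print(s["time_s"],s["tcp_pos"],np.round(s["ee_rot"],3).tolist(),s["gripper_width"])
Z=dict(cap_left_top=.124,cap_right_top=.124,power_key_top=.117,lid_front=.12,cleaner=0,spray_can_mid=.09,tape_roll_mid=.015,sanding_block_mid=.0175)
for n in("scene","top"):
    c=capture(n);print(n,[k for k in c if k!="img"],c["fx"],ray(c,(320,240))[0])
    cv2.imwrite(f"pics/{n}.png",c["img"][:,:,::-1])
    for l,z in Z.items():
        for r in landmark_of(n,l)[:2]: print(l,round(r["score"],2),np.round(r["point"],1),np.round(at_z(c,r["point"],z),4))
E
```

```text
0.0 [0.22560982 0.58216963 0.1970702 ] [[0.932, -0.362, -0.001], [-0.362, -0.932, -0.002], [0.0, 0.002, -1.0]] 1.0007640987254167
scene ['fx', 'fy', 'cx', 'cy', 'world_to_cam'] 615.2958611575208 [1.12131028 0.12773989 0.98970232]
cap_left_top 0.47 [327.7 208.6] [0.4829 0.0716 0.124 ]
power_key_top 0.66 [369.4 207.6] [0.4638 0.1435 0.117 ]
lid_front 0.81 [310.5 230.1] [0.53   0.0484 0.12  ]
cleaner 0.69 [310.3 292.8] [0.5857 0.058  0.    ]
spray_can_mid 0.86 [190.6 270.2] [ 0.6234 -0.1426  0.09  ]
tape_roll_mid 0.84 [422.4 295.2] [0.5669 0.2591 0.015 ]
sanding_block_mid 0.64 [420.5 229.6] [0.4255 0.2476 0.0175]
top ['fx', 'fy', 'cx', 'cy', 'world_to_cam'] 452.0518088183856 [0.37482912 0.02337052 1.02341817]
cap_left_top 0.53 [301.7 265.2] [0.484  0.0721 0.124 ]
cap_right_top 0.42 [331.  263.9] [0.4876 0.0135 0.124 ]
power_key_top 0.53 [265.5 277.6] [0.4586 0.1445 0.117 ]
cleaner 0.96 [313.4 226.3] [0.59   0.0541 0.    ]
cleaner 0.53 [331.7 263.8] [0.5034 0.0105 0.    ]
spray_can_mid 0.68 [403.1 205.2] [ 0.62   -0.1382  0.09  ]
tape_roll_mid 0.6 [223.4 236.6] [0.5595 0.2578 0.015 ]
sanding_block_mid 0.9 [225.7 294.7] [0.4283 0.2445 0.0175]
```

View pics/scene.png

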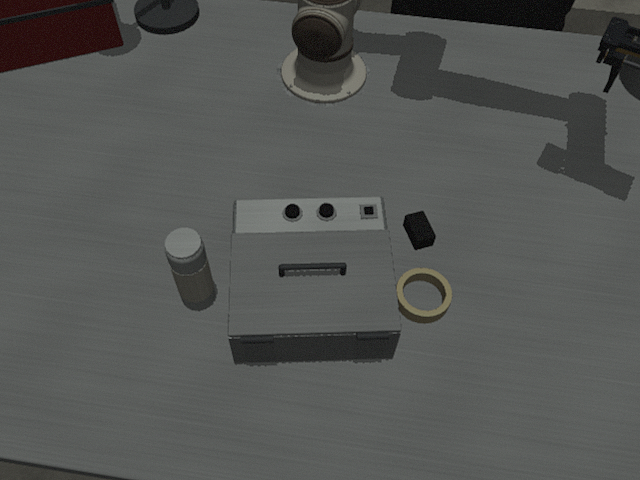

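View pics/top.png

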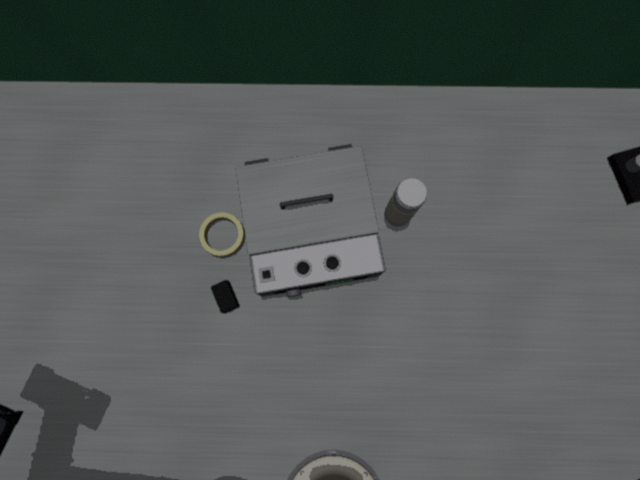

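```bash
python3 - <<'E'
from h import *
from scipy.optimize import least_squares
obs=[];L={}
for n,ps in dict(scene=[(326,211),(292,212),(369,211)],top=[(303,267),(332,263),(266,274)]).items():
    c=capture(n);g=cv2.cvtColor(c["img"],cv2.COLOR_RGB2GRAY)
    for i,p in enumerate(ps):
        r=9 if i<2 else 6
        m=np.zeros_like(g);cv2.circle(m,p,r+2,1,-1)
        m=((g<60)&(m>0)).astype(np.uint8);k,lab,st,ce=cv2.connectedComponentsWithStats(m)
        j=1+np.argmax(st[1:,4]);q=ce[j];L[n,i]=c,q
        print(n,i,st[j],q.round(1),at_z(c,q,(.121,.121,.1155)[i]).round(4))
P=np.array([[-.105,.03,.121],[-.105,-.03,.121],[-.105,.105,.1155]])
def W(v,X):
    a=v[2];return np.array([v[0]+np.cos(a)*X[0]-np.sin(a)*X[1],v[1]+np.sin(a)*X[0]+np.cos(a)*X[1],X[2]])
f=lambda v:np.concatenate([np.array(proj(c,W(v,P[i])))-q for (n,i),(c,q) in L.items()])
s=least_squares(f,[.59,.055,.1]);print(s.x,np.degrees(s.x[2]),s.fun.round(1))
for X in P: print(W(s.x,X).round(4))
mid=W(s.x,np.array([-.105,0,.124]));st=sense();R=np.array(st["ee_rot"])
a=s.x[2];Rd=np.array([[np.cos(a),np.sin(a),0],[np.sin(a),-np.cos(a),0],[0,0,-1]])
print("mid",mid,"rotvec",cv2.Rodrigues(R.T@Rd)[0].ravel(),"shift mm",R.T@(mid-np.array(st["tcp_pos"]))*1e3)
E
```

```text
scene 0 [319 203  15  15 172] [326. 210.] [0.4843 0.0689 0.121 ]
scene 1 [285 204  15  15 175] [292.  210.9] [0.4955 0.0104 0.121 ]
scene 2 [364 206  10   9  74] [368.3 210.4] [0.469  0.1422 0.1155]
top 0 [297 262  12  12 117] [302.6 267.5] [0.4799 0.0703 0.121 ]
top 1 [326 257  13  12 118] [331.8 262.4] [0.4911 0.0118 0.121 ]
top 2 [263 270   8   8  52] [266.1 273.9] [0.4662 0.1437 0.1155]
[0.59062884 0.06018886 0.19286285] 11.050227409278625 [ 0.5 -1.1  0.4 -1.   0.6 -0.6  0.4 -1.   0.6 -1.1  0.3 -0.6]
[0.4818 0.0695 0.121 ]
[0.4933 0.0106 0.121 ]
[0.4675 0.1431 0.1155]
mid [0.48757559 0.04006357 0.124     ] rotvec [-3.49692474e-05  2.05417521e-05 -5.62641215e-01] shift mm [440.18697302 411.43024183  74.13213496]
```

Request:
step_arm(linear=[[42,39,0],[42,39,0],[42,39,0],[42,39,0],[42,39,0],[42,39,0],[42,39,0],[42,39,0],[42,39,0],[42,39,0]], delta_rot=[[0,0,0],[0,0,0],[0,0,0],[0,0,0],[0,0,0],[0,0,0],[0,0,0],[0,0,0],[0,0,0],[0,0,0]], grip=[45,45,45,45,45,45,45,45,45,45])

```text
time_s: 2.25
tcp_pos: [0.4772, 0.0656, 0.1986]
ee_rot: [[0.933, -0.361, 0.001], [-0.361, -0.933, 0.0], [0.001, -0.001, -1.0]]
wrist_force: [0.4, 0.5, 0.9]
gripper_width: 0.516
gripper_force: 0.0
```

Request:
step_arm(linear=[[0,0,0],[0,0,0],[0,0,0],[0,0,0],[0,0,0]], delta_rot=[[0,0,-0.14],[0,0,-0.14],[0,0,-0.14],[0,0,-0.1426],[0,0,0]], grip=[45,45,45,45,45])

```text
time_s: 2.88
tcp_pos: [0.4765, 0.0673, 0.1983]
ee_rot: [[0.982, 0.19, 0.0], [0.19, -0.982, 0.0], [0.0, -0.0, -1.0]]
wrist_force: [0.3, -0.2, -0.3]
gripper_width: 0.518
gripper_force: 0.0
```

```bash
cat > e.py <<'E'
from h import *
st=sense();R=np.array(st["ee_rot"]);mid=np.array([.48758,.04006,.124]);a=.19286
Rd=np.array([[np.cos(a),np.sin(a),0],[np.sin(a),-np.cos(a),0],[0,0,-1]])
print(st["time_s"],st["tcp_pos"],st["gripper_width"]*87,"F",np.round(st["wrist_force"],2),"M",np.round(st["moment"],3))
print("rot",cv2.Rodrigues(R.T@Rd)[0].ravel().round(4),"shift",(R.T@(mid-np.array(st["tcp_pos"]))*1e3).round(1))
E
python3 e.py
```

```text
2.875 [0.476514   0.06728365 0.19828961] 45.06873567457356 F [ 0.26 -0.18 -0.28] M [-0.08  -0.047  0.002]
rot [-0.     -0.0003 -0.0017] shift [ 5.7 28.8 74.3]
```

Move over the caps, 16 mm above them, then look.

Request:
step_arm(linear=[[5.7,28.8,0],[0,0,29],[0,0,29],[0,0,0],[0,0,0]], delta_rot=[[0,0,0],[0,0,0],[0,0,0],[0,0,0],[0,0,0]], grip=[45,45,45,45,45])

```text
time_s: 3.5
tcp_pos: [0.4886, 0.0404, 0.1413]
ee_rot: [[0.982, 0.191, 0.002], [0.191, -0.982, 0.0], [0.002, 0.0, -1.0]]
wrist_force: [0.1, 0.1, 0.4]
gripper_width: 0.517
gripper_force: 0.0
```

```bash
python3 e.py; python3 - <<'E'
from h import *
c=capture("scene");a=c["img"][150:270,250:410,::-1]
t=capture("top");b=t["img"][205:325,230:390,::-1]
cv2.imwrite("pics/near.png",cv2.resize(np.vstack([a,b]),None,fx=2.5,fy=2.5,interpolation=cv2.INTER_CUBIC))
s=sense();R=np.array(s["ee_rot"]);p=np.array(s["tcp_pos"])
for y in(-.0375,-.0225,.0225,.0375):
    print(y,np.round(proj(c,p+R[:,1]*y),1),np.round(proj(t,p+R[:,1]*y),1))
E
```

```text
3.5 [0.48855238 0.04038095 0.14130744] 44.9707619349291 F [0.07 0.09 0.44] M [-0.039 -0.048  0.019]
rot [ 0.0002 -0.002  -0.0005] shift [-1.   0.1 17.3]
-0.0375 [331.5 202.3] [298.5 265.3]
-0.0225 [322.8 202.5] [306. 264.]
0.0225 [296.7 203.2] [328.6 260. ]
0.0375 [288.  203.4] [336.1 258.7]
```

View pics/near.png

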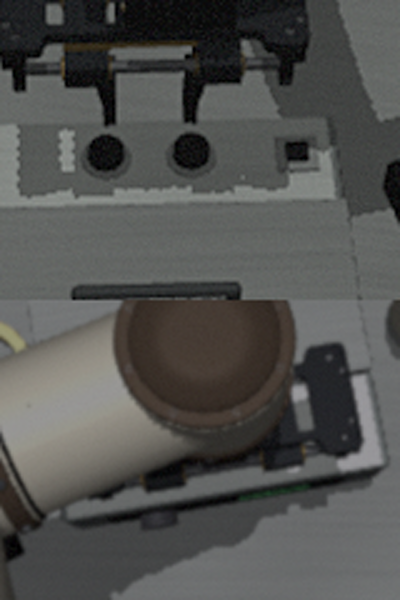

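```bash
python3 - <<'E'
from h import *
c=np.mean([capture("scene")["img"] for _ in range(4)],0)
a=c[170:230,270:350,::-1]
a=np.clip(a*2.2,0,255).astype(np.uint8)
cv2.imwrite("pics/zoom.png",cv2.resize(a,None,fx=10,fy=10,interpolation=cv2.INTER_CUBIC))
E
```

```text
(no output)
```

View pics/zoom.png

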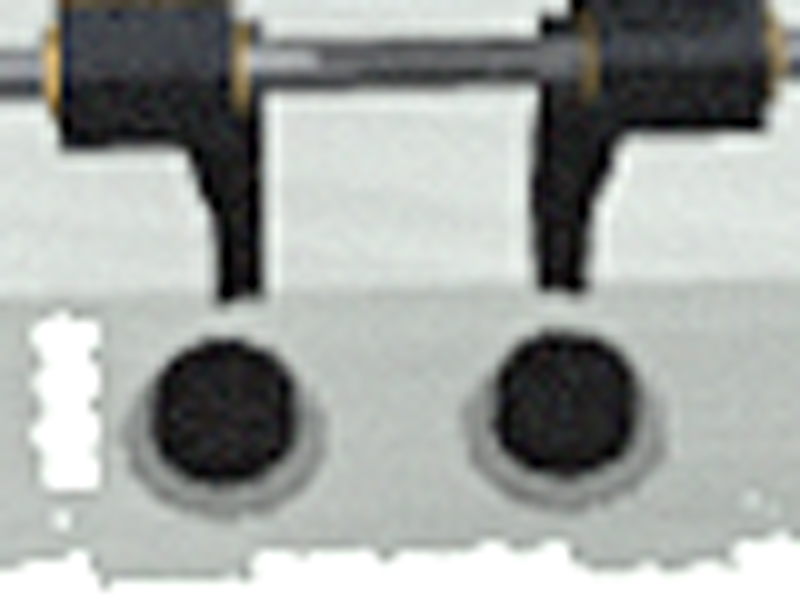

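Request:
step_arm(linear=[[0,0,7],[0,0,7],[0,0,0]], delta_rot=[[0,0,0],[0,0,0],[0,0,0]], grip=[50,50,50])

```text
time_s: 4.18
tcp_pos: [0.4869, 0.0399, 0.1251]
ee_rot: [[0.982, 0.191, -0.002], [0.191, -0.982, -0.001], [-0.002, 0.0, -1.0]]
wrist_force: [-0.0, -0.8, 0.3]
gripper_width: 0.569
gripper_force: 0.0
```

```bash
python3 e.py; python3 - <<'E'
from h import *
cc=capture("scene")
c=np.mean([cc["img"]]+[capture("scene")["img"] for _ in range(3)],0)
a=c[170:230,270:350,::-1]
a=np.clip(a*2.2,0,255).astype(np.uint8)
cv2.imwrite("pics/zoom2.png",cv2.resize(a,None,fx=10,fy=10,interpolation=cv2.INTER_CUBIC))
s=sense();R=np.array(s["ee_rot"]);p=np.array(s["tcp_pos"])
for X in(-.0095,0,.0095): print(X,[np.round(proj(cc,p+R@[X,y,0]),1) for y in(-.029,.029)])
E
```

```text
4.175 [0.48692661 0.03986867 0.12514389] 49.534261889875125 F [-0.04 -0.78  0.33] M [-0.02  -0.031 -0.047]
rot [ 0.0004  0.0022 -0.0002] shift [ 0.7 -0.1  1.1]
-0.0095 [array([325.8, 203. ]), array([292.7, 203.8])]
0 [array([326.1, 207.3]), array([292.9, 208.2])]
0.0095 [array([326.4, 211.7]), array([293. , 212.6])]
```

View pics/zoom2.png

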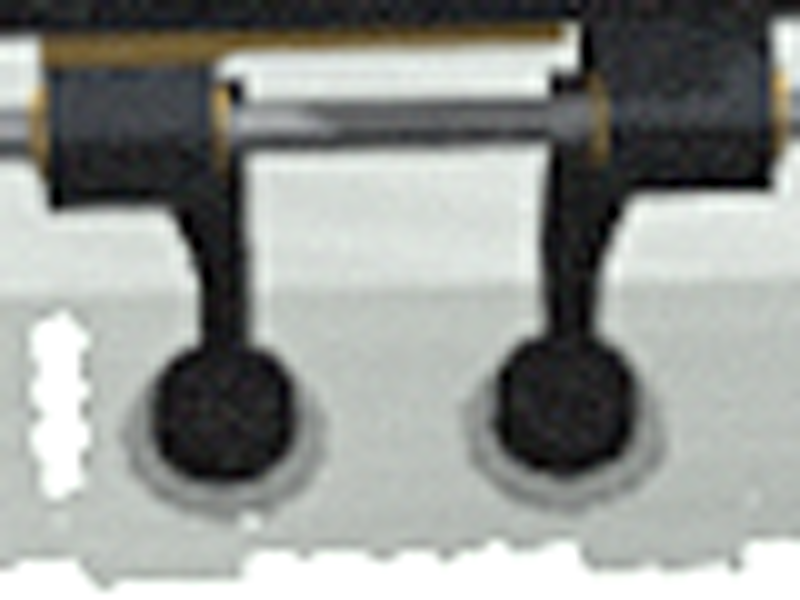

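Request:
step_arm(linear=[[0,0,2],[0,0,2],[0,0,2],[0,0,0],[0,0,0]], delta_rot=[[0,0,0],[0,0,0],[0,0,0],[0,0,0],[0,0,0]], grip=[50,50,50,50,50])

```text
time_s: 5.0
tcp_pos: [0.4877, 0.0402, 0.1202]
ee_rot: [[0.981, 0.192, 0.0], [0.192, -0.981, 0.0], [0.0, 0.0, -1.0]]
wrist_force: [-0.3, 0.3, 0.0]
gripper_width: 0.573
gripper_force: 0.0
```

```bash
python3 e.py; python3 - <<'E'
from h import *
cc=capture("scene")
c=np.mean([cc["img"]]+[capture("scene")["img"] for _ in range(3)],0)
a=c[180:240,270:350,::-1]
a=np.clip(a*3.5,0,255).astype(np.uint8)
cv2.imwrite("pics/zoom3.png",cv2.resize(a,None,fx=10,fy=10,interpolation=cv2.INTER_CUBIC))
E
```

```text
5.0 [0.4876825  0.04015313 0.12017733] 49.85361341184527 F [-0.29  0.32  0.04] M [ 0.006 -0.068 -0.083]
rot [ 0.     -0.0001 -0.    ] shift [-0.1  0.1 -3.8]
```

View pics/zoom3.png

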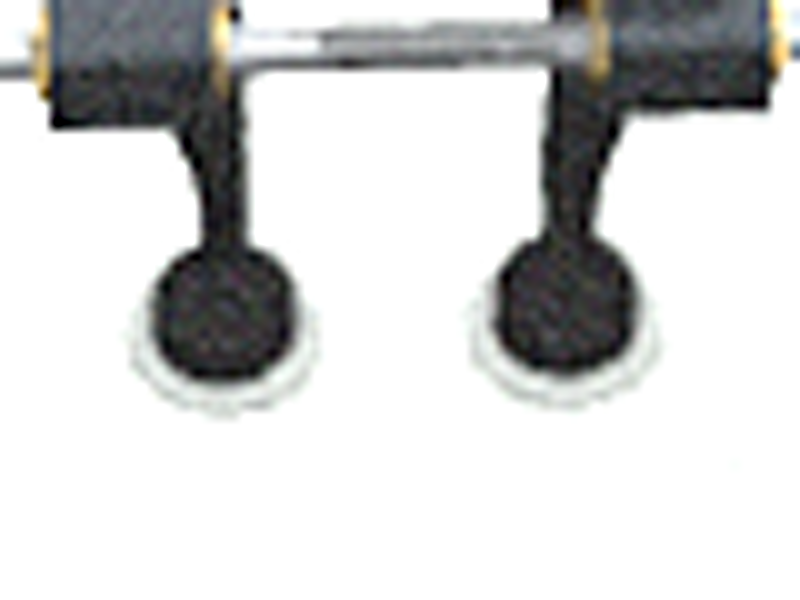

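Request:
step_arm(linear=[[0,0,2],[0,0,2],[0,0,0]], delta_rot=[[0,0,0],[0,0,0],[0,0,0]], grip=[50,50,50])

```text
time_s: 5.58
tcp_pos: [0.4874, 0.0401, 0.1159]
ee_rot: [[0.981, 0.192, -0.001], [0.192, -0.981, -0.0], [-0.001, 0.0, -1.0]]
wrist_force: [0.1, 0.1, 0.1]
gripper_width: 0.576
gripper_force: 0.0
```

Request:
step_arm(linear=[[0,0,2],[0,0,2],[0,0,0]], delta_rot=[[0,0,0],[0,0,0],[0,0,0]], grip=[50,50,50])

```text
time_s: 5.95
tcp_pos: [0.4875, 0.0401, 0.112]
ee_rot: [[0.981, 0.192, -0.0], [0.192, -0.981, -0.0], [-0.0, 0.0, -1.0]]
wrist_force: [-0.4, 0.3, -0.6]
gripper_width: 0.573
gripper_force: 0.0
```

Request:
step_arm(linear=[[0,0,2],[0,0,0]], delta_rot=[[0,0,0],[0,0,0]], grip=[50,50])

```text
time_s: 6.2
tcp_pos: [0.4875, 0.0401, 0.11]
ee_rot: [[0.981, 0.192, -0.0], [0.192, -0.981, -0.0], [-0.0, 0.0, -1.0]]
wrist_force: [0.2, -0.1, -0.3]
gripper_width: 0.573
gripper_force: 0.0
```

```bash
python3 e.py; python3 - <<'E'
from h import *
cc=capture("scene")
c=np.mean([cc["img"]]+[capture("scene")["img"] for _ in range(5)],0)
a=c[180:240,270:350,::-1]
a=np.clip((a-8)*9,0,255).astype(np.uint8)
cv2.imwrite("pics/zoom4.png",cv2.resize(a,None,fx=10,fy=10,interpolation=cv2.INTER_CUBIC))
E
```

```text
6.2 [0.4874695  0.04007623 0.10995271] 49.86513358043099 F [ 0.21 -0.08 -0.32] M [ 0.012 -0.005 -0.006]
rot [ 0.      0.0005 -0.0001] shift [  0.1   0.  -14. ]
```

View pics/zoom4.png

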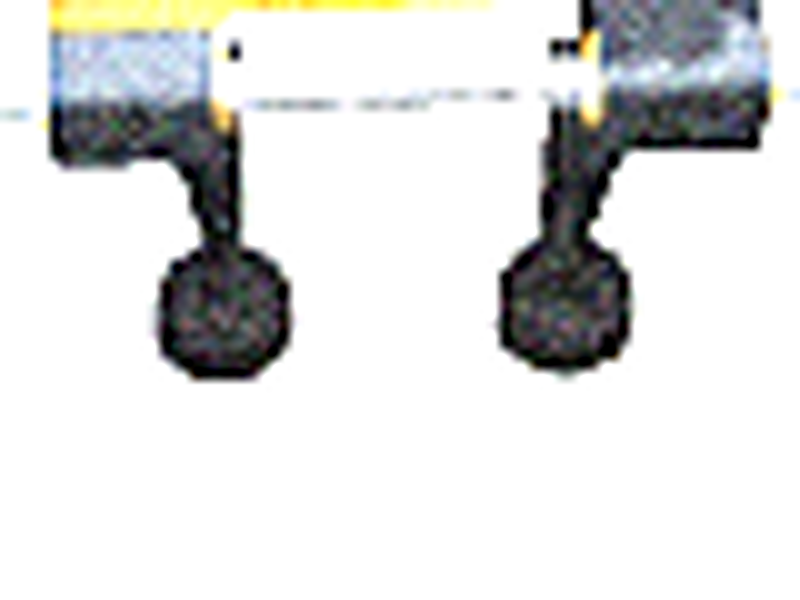

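Request:
step_arm(linear=[[0,0,2],[0,0,0]], delta_rot=[[0,0,0],[0,0,0]], grip=[50,50])

```text
time_s: 6.75
tcp_pos: [0.4875, 0.0401, 0.1079]
ee_rot: [[0.981, 0.192, -0.0], [0.192, -0.981, -0.0], [-0.0, 0.0, -1.0]]
wrist_force: [-0.3, 0.2, -0.0]
gripper_width: 0.574
gripper_force: 0.0
```

Request:
step_arm(linear=[[0,0,2],[0,0,0]], delta_rot=[[0,0,0],[0,0,0]], grip=[50,50])

```text
time_s: 7.0
tcp_pos: [0.4875, 0.0401, 0.1059]
ee_rot: [[0.981, 0.192, -0.0], [0.192, -0.981, -0.0], [-0.0, 0.0, -1.0]]
wrist_force: [0.4, -0.4, 1.0]
gripper_width: 0.572
gripper_force: 0.0
```

Request:
step_arm(linear=[[0,0,2],[0,0,0]], delta_rot=[[0,0,0],[0,0,0]], grip=[50,50])

```text
time_s: 7.25
tcp_pos: [0.4875, 0.0401, 0.104]
ee_rot: [[0.981, 0.192, -0.0], [0.192, -0.981, -0.0], [-0.0, 0.0, -1.0]]
wrist_force: [-0.4, 0.7, -0.1]
gripper_width: 0.576
gripper_force: 0.0
```

Request:
step_arm(linear=[[0,0,2],[0,0,0]], delta_rot=[[0,0,0],[0,0,0]], grip=[50,50])

```text
time_s: 7.5
tcp_pos: [0.4875, 0.0401, 0.102]
ee_rot: [[0.981, 0.192, -0.0], [0.192, -0.981, -0.0], [-0.0, 0.0, -1.0]]
wrist_force: [0.4, 0.1, 0.4]
gripper_width: 0.574
gripper_force: 0.0
```

Request:
step_arm(linear=[[0,0,2],[0,0,0]], delta_rot=[[0,0,0],[0,0,0]], grip=[50,50])

```text
time_s: 7.75
tcp_pos: [0.4876, 0.0402, 0.1001]
ee_rot: [[0.981, 0.192, -0.0], [0.192, -0.981, -0.0], [-0.0, 0.0, -1.0]]
wrist_force: [0.1, 0.2, 1.0]
gripper_width: 0.575
gripper_force: 0.0
```

```bash
python3 e.py; python3 - <<'E'
from h import *
c=np.mean([capture("scene")["img"] for _ in range(4)],0)
a=c[170:250,255:365,::-1]
a=np.clip((a-3)*4,0,255).astype(np.uint8)
cv2.imwrite("pics/zoom5.png",cv2.resize(a,None,fx=7,fy=7,interpolation=cv2.INTER_CUBIC))
E
```

```text
7.75 [0.48763913 0.04015371 0.1001141 ] 50.06657831346533 F [0.12 0.17 0.98] M [-0.068 -0.039  0.067]
rot [0. 0. 0.] shift [ -0.1   0.1 -23.9]
```

View pics/zoom5.png

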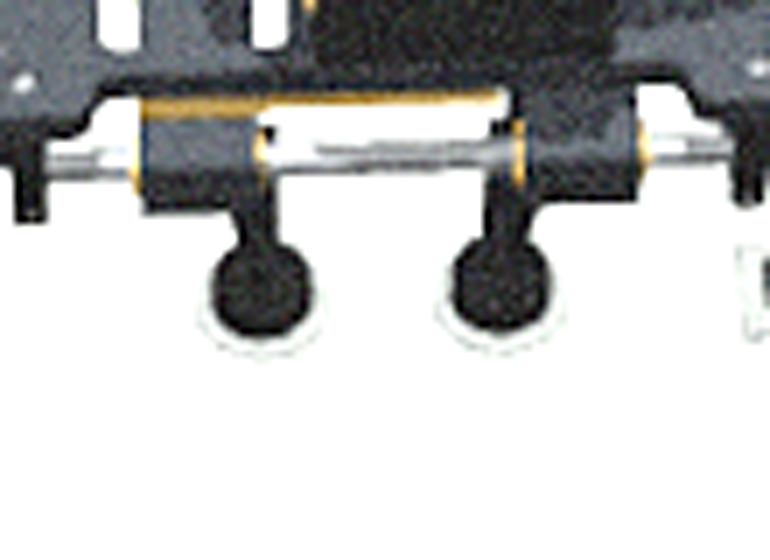

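Request:
step_arm(linear=[[0,0,2],[0,0,0]], delta_rot=[[0,0,0],[0,0,0]], grip=[50,50])

```text
time_s: 8.2
tcp_pos: [0.4876, 0.0401, 0.0982]
ee_rot: [[0.981, 0.192, 0.0], [0.192, -0.981, 0.0], [0.0, 0.0, -1.0]]
wrist_force: [-1.0, -0.7, 1.9]
gripper_width: 0.574
gripper_force: 0.7
```

Request:
step_arm(linear=[[0,0,1.5],[0,0,0]], delta_rot=[[0,0,0],[0,0,0]], grip=[50,50])

```text
time_s: 8.45
tcp_pos: [0.4876, 0.0401, 0.0968]
ee_rot: [[0.981, 0.192, 0.0], [0.192, -0.981, -0.0], [0.0, 0.0, -1.0]]
wrist_force: [-0.7, 0.2, 3.4]
gripper_width: 0.578
gripper_force: 1.8
```

Request:
step_arm(linear=[[0,0,2],[0,0,0]], delta_rot=[[0,0,0],[0,0,0]], grip=[50,50])

```text
time_s: 8.7
tcp_pos: [0.4877, 0.0401, 0.095]
ee_rot: [[0.981, 0.192, 0.0], [0.192, -0.981, -0.0], [0.0, 0.0, -1.0]]
wrist_force: [-2.2, -0.2, 6.7]
gripper_width: 0.574
gripper_force: 3.5
```

Request:
step_arm(linear=[[0,0,2],[0,0,0]], delta_rot=[[0,0,0],[0,0,0]], grip=[50,50])

```text
time_s: 8.95
tcp_pos: [0.4877, 0.0401, 0.0933]
ee_rot: [[0.981, 0.192, 0.0], [0.192, -0.981, -0.0], [0.0, 0.0, -1.0]]
wrist_force: [-4.0, 0.0, 8.9]
gripper_width: 0.576
gripper_force: 4.2
```

```bash
python3 e.py
```

```text
8.95 [0.48767075 0.04011647 0.09331018] 50.08805950821332 F [-4.02  0.04  8.92] M [ 0.08   0.976 -0.048]
rot [ 0.0002 -0.0002  0.0003] shift [ -0.1   0.  -30.7]
```

```bash
python3 - <<'E'
from h import *
c=np.mean([capture("scene")["img"] for _ in range(4)],0)
a=np.clip((c[175:235,270:350,::-1]-5)*3,0,255).astype(np.uint8)
b=np.clip((c[130:250,220:400,::-1]-3)*2,0,255).astype(np.uint8)
z=lambda i,w,h:cv2.resize(i,(w,h),interpolation=cv2.INTER_CUBIC)
cv2.imwrite("pics/z6.png",np.hstack([z(a,400,300),z(b,400,300)]))
E
```

```text
(no output)
```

View pics/z6.png

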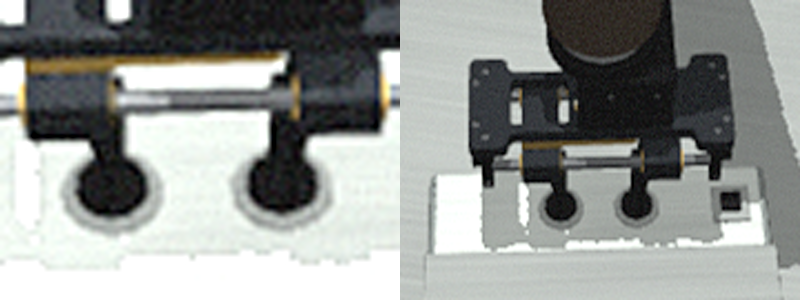

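Request:
step_arm(linear=[[0,0,1.5],[0,0,0]], delta_rot=[[0,0,0],[0,0,0]], grip=[50,50])

```text
time_s: 9.4
tcp_pos: [0.4877, 0.0401, 0.0921]
ee_rot: [[0.981, 0.192, 0.0], [0.192, -0.981, -0.0], [0.0, 0.0, -1.0]]
wrist_force: [-4.0, 1.0, 9.9]
gripper_width: 0.574
gripper_force: 4.8
```

Request:
step_arm(linear=[[0,0,1.5],[0,0,0]], delta_rot=[[0,0,0],[0,0,0]], grip=[50,50])

```text
time_s: 9.65
tcp_pos: [0.4877, 0.0401, 0.0919]
ee_rot: [[0.981, 0.192, 0.001], [0.192, -0.981, -0.0], [0.001, 0.001, -1.0]]
wrist_force: [-6.8, 1.0, 18.5]
gripper_width: 0.575
gripper_force: 8.9
```

```bash
cat > b.py <<'E'
from h import *
st=sense();print(st["time_s"],np.array(st["tcp_pos"]).round(4),np.round(st["wrist_force"],1),np.round(st["moment"],2))
c=capture("scene");g=c["img"].astype(int).sum(2)/3
# cap bottom edge (camera side) rows
for x in(292,326): print(x,g[206:224,x-1:x+2].mean(1).round().astype(int))
r=landmark_of("scene","lid_front")[:1]
if r: print("lid",r[0]["score"],r[0]["point"])
E
python3 b.py
```

```text
9.65 [0.4877 0.0401 0.0919] [-6.8  1.  18.5] [ 0.27  2.1  -0.08]
292 [20 14 19 17 15 13 16  9 12 14 15 10 38 62 64 64 78 89]
326 [11 12 13 20 15 14 10 22 14 11 11 31 58 67 63 72 83 84]
lid 0.97 [308.0, 226.6]
```

Request:
step_arm(linear=[[0,0,0],[0,0,0],[0,0,0],[0,0,0],[0,0,0],[0,0,0],[0,0,0],[0,0,0],[0,0,0],[0,0,0]], delta_rot=[[0,0,0],[0,0,0],[0,0,0],[0,0,0],[0,0,0],[0,0,0],[0,0,0],[0,0,0],[0,0,0],[0,0,0]], grip=[50,50,50,50,50,50,50,50,50,50])

```text
time_s: 11.0
tcp_pos: [0.4877, 0.0401, 0.0919]
ee_rot: [[0.981, 0.192, 0.001], [0.192, -0.981, -0.0], [0.001, 0.0, -1.0]]
wrist_force: [-6.9, 1.6, 18.1]
gripper_width: 0.576
gripper_force: 8.8
```

```bash
python3 b.py
```

```text
11.0 [0.4877 0.0401 0.0919] [-6.9  1.6 18.1] [ 0.28  2.08 -0.06]
292 [17 16 11 13 12 13 10 12 12 16 17 10 37 62 62 64 78 87]
326 [14 15 14 13 20 15 14 11 16 11  9 31 58 64 62 74 86 84]
lid 0.93 [309.4, 227.3]
```

Request:
step_arm(linear=[[0,0,0],[0,0,0],[0,0,0],[0,0,0],[0,0,0],[0,0,0],[0,0,0],[0,0,0],[0,0,0],[0,0,0]], delta_rot=[[0,0,0],[0,0,0],[0,0,0],[0,0,0],[0,0,0],[0,0,0],[0,0,0],[0,0,0],[0,0,0],[0,0,0]], grip=[50,50,50,50,50,50,50,50,50,50])

```text
time_s: 12.35
tcp_pos: [0.4877, 0.0401, 0.0919]
ee_rot: [[0.981, 0.192, 0.001], [0.192, -0.981, -0.0], [0.001, 0.001, -1.0]]
wrist_force: [-6.3, 1.8, 18.8]
gripper_width: 0.574
gripper_force: 8.8
```

```bash
python3 b.py
```

```text
12.35 [0.4877 0.0401 0.0919] [-6.3  1.8 18.8] [ 0.34  2.09 -0.05]
292 [16 14 14 17  9 12 14 12 14 11 14 10 40 63 64 64 78 92]
326 [17 12 13 17 12 12 13 18 15 13 10 29 57 68 57 72 86 94]
lid 0.63 [313.2, 220.9]
```

Request:
step_arm(linear=[[0,0,0],[0,0,0],[0,0,0],[0,0,0],[0,0,0],[0,0,0],[0,0,0],[0,0,0],[0,0,0],[0,0,0]], delta_rot=[[0,0,0],[0,0,0],[0,0,0],[0,0,0],[0,0,0],[0,0,0],[0,0,0],[0,0,0],[0,0,0],[0,0,0]], grip=[50,50,50,50,50,50,50,50,50,50])

```text
time_s: 13.7
tcp_pos: [0.4877, 0.0401, 0.0919]
ee_rot: [[0.981, 0.192, 0.001], [0.192, -0.981, -0.0], [0.001, 0.0, -1.0]]
wrist_force: [-7.2, 0.8, 17.8]
gripper_width: 0.575
gripper_force: 8.8
```

```bash
python3 b.py
```

```text
13.7 [0.4877 0.0401 0.0919] [-7.2  0.8 17.8] [ 0.3   2.13 -0.06]
292 [ 15  15  11  12  11  11  15  15  12  16  12   6  38  63  61  60  90 107]
326 [ 12  16  14  14  10  11  20  16  10  13  13  30  57  66  60  89 104 103]
lid 0.81 [311.5, 222.3]
```

Request:
step_arm(linear=[[0,0,0],[0,0,0],[0,0,0],[0,0,0],[0,0,0],[0,0,0],[0,0,0],[0,0,0],[0,0,0],[0,0,0]], delta_rot=[[0,0,0],[0,0,0],[0,0,0],[0,0,0],[0,0,0],[0,0,0],[0,0,0],[0,0,0],[0,0,0],[0,0,0]], grip=[50,50,50,50,50,50,50,50,50,50])

```text
time_s: 15.05
tcp_pos: [0.4877, 0.0401, 0.0919]
ee_rot: [[0.981, 0.192, 0.001], [0.192, -0.981, -0.0], [0.001, 0.0, -1.0]]
wrist_force: [-7.0, 1.0, 17.7]
gripper_width: 0.57
gripper_force: 8.8
```

```bash
python3 b.py; python3 - <<'E'
from h import *
c=capture("scene");g0=cv2.imread("pics/scene.png").mean(2);g=c["img"].mean(2)
for x in(245,375): print(x,g0[205:245,x-1:x+2].mean(1).round().astype(int),g[205:245,x-1:x+2].mean(1).round().astype(int),sep="\n")
a=.19286;F=lambda q:proj(c,np.array([.5906+np.cos(a)*-.06,.0602+np.sin(a)*-.06,q]))
print("lid_front shut/open expected",F(.12),F(.158))
E
```

```text
15.05 [0.4877 0.0401 0.0919] [-7.   1.  17.7] [ 0.26  2.09 -0.05]
292 [ 13  11  15  12  17  15  17  14  12  11  13   7  37  61  63  61  89 107]
326 [ 11  16  16  14  21  14  19  15  12  15  13  31  57  66  57  87 106 103]
lid 0.71 [310.8, 221.1]
245
[122 120 120 120 118 118 118 120 123 120 119 119 121 119 121 122 121 119
 120 122 123 120 120 122 121 122 124 111  90  89  92  95  95  91  91  93
  93  93  93  93]
[134 130 131 132 128 127 129 131 133 131 130 131 131 130 131 133 134 125
 110 103 104 107 108 107 106 105 108 108 107 108 107 106 104 106 104 107
 106 106 107 109]
375
[ 92  94  96  93  93  94  97  89  89  91  91  95  71  91 121 118 119 121
 120 120 120 121 121 121 110  91  90  89  91  89  89  90  89  90  90  89
  88  87  89  89]
[ 65  65  67  68  65  79  97 100  98 100 100 102  76 100 122 103 104 102
 103 107 103 104 105 104 101 105 104 102 102 104 103 103 106 106 105 105
 106 105 105 101]
lid_front shut/open expected [np.float64(310.51430278105477), np.float64(230.95145949867043)] [np.float64(310.79813222148545), np.float64(218.02672304939514)]
```

Request:
step_arm(linear=[[0,0,0],[0,0,0],[0,0,0],[0,0,0],[0,0,0],[0,0,0],[0,0,0],[0,0,0],[0,0,0],[0,0,0]], delta_rot=[[0,0,0],[0,0,0],[0,0,0],[0,0,0],[0,0,0],[0,0,0],[0,0,0],[0,0,0],[0,0,0],[0,0,0]], grip=[50,50,50,50,50,50,50,50,50,50])

```text
time_s: 16.45
tcp_pos: [0.4877, 0.0401, 0.0919]
ee_rot: [[0.981, 0.192, 0.001], [0.192, -0.981, -0.0], [0.001, 0.0, -1.0]]
wrist_force: [-6.9, 1.0, 17.2]
gripper_width: 0.575
gripper_force: 8.8
```

Request:
step_arm(linear=[[0,0,0],[0,0,0],[0,0,0],[0,0,0],[0,0,0],[0,0,0],[0,0,0],[0,0,0],[0,0,0],[0,0,0]], delta_rot=[[0,0,0],[0,0,0],[0,0,0],[0,0,0],[0,0,0],[0,0,0],[0,0,0],[0,0,0],[0,0,0],[0,0,0]], grip=[50,50,50,50,50,50,50,50,50,50])

```text
time_s: 17.7
tcp_pos: [0.4878, 0.0401, 0.0919]
ee_rot: [[0.981, 0.192, 0.001], [0.192, -0.981, -0.0], [0.001, 0.0, -1.0]]
wrist_force: [-6.6, 1.2, 17.5]
gripper_width: 0.576
gripper_force: 8.8
```

```bash
python3 - <<'E'
from h import *
c=capture("scene");g=c["img"].mean(2);print(sense()["time_s"])
for x in(245,375): print(x,g[215:232,x-1:x+2].mean(1).round().astype(int))
a=.19286
for th in(0,.1,.16,.18,.2):
    for z0 in(.112,.12):
        xl=.13-.19*np.cos(th)+(.12-z0)*np.sin(th);zl=z0+.19*np.sin(th)+(.12-z0)*np.cos(th)
        r=[proj(c,np.array([.5906+np.cos(a)*xl-np.sin(a)*y,.0602+np.sin(a)*xl+np.cos(a)*y,zl])) for y in(-.135,.135)]
        print(th,z0,np.round(r,1).tolist(), [round(r[0][1]+(x-r[0][0])*(r[1][1]-r[0][1])/(r[1][0]-r[0][0]),1) for x in(245,375)])
E
```

```text
17.75
245 [131 130 128 131 130 134 132 128 110 103 104 107 108 105 105 105 104]
375 [100  99  75 101 122 105 104 103 104 107 103 103 105 103 103 105 105]
0 0.112 [[231.4, 233.1], [389.0, 228.8]] [np.float64(232.7), np.float64(229.2)]
0 0.12 [[231.4, 233.1], [389.0, 228.8]] [np.float64(232.7), np.float64(229.2)]
0.1 0.112 [[230.3, 227.6], [390.4, 223.3]] [np.float64(227.2), np.float64(223.7)]
0.1 0.12 [[230.3, 227.2], [390.4, 222.9]] [np.float64(226.8), np.float64(223.3)]
0.16 0.112 [[229.6, 224.7], [391.4, 220.4]] [np.float64(224.3), np.float64(220.8)]
0.16 0.12 [[229.6, 224.1], [391.3, 219.8]] [np.float64(223.7), np.float64(220.2)]
0.18 0.112 [[229.4, 223.9], [391.7, 219.5]] [np.float64(223.4), np.float64(220.0)]
0.18 0.12 [[229.4, 223.1], [391.6, 218.8]] [np.float64(222.7), np.float64(219.2)]
0.2 0.112 [[229.1, 223.0], [392.0, 218.6]] [np.float64(222.6), np.float64(219.1)]
0.2 0.12 [[229.1, 222.2], [391.9, 217.8]] [np.float64(221.7), np.float64(218.3)]
```

Observed rows (about 222.5 and 219.3) match 0.20 rad and have not moved since 15 s, so the lid is at its stop. Now I release straight up.

Request:
step_arm(linear=[[0,0,-8],[0,0,-15],[0,0,-25],[0,0,-35],[0,0,-35],[0,0,0],[0,0,0]], delta_rot=[[0,0,0],[0,0,0],[0,0,0],[0,0,0],[0,0,0],[0,0,0],[0,0,0]], grip=[50,50,50,50,50,50,50])

```text
time_s: 18.62
tcp_pos: [0.487, 0.0401, 0.2066]
ee_rot: [[0.982, 0.191, -0.001], [0.191, -0.982, 0.0], [-0.001, -0.0, -1.0]]
wrist_force: [0.6, -0.2, -1.0]
gripper_width: 0.579
gripper_force: 0.0
```

Request:
step_arm(linear=[[-30,0,0],[-30,0,0],[0,0,0],[0,0,0],[0,0,0]], delta_rot=[[0,0,0],[0,0,0],[0,0,0],[0,0,0],[0,0,0]], grip=[50,50,50,50,50])

```text
time_s: 19.25
tcp_pos: [0.4293, 0.0288, 0.2072]
ee_rot: [[0.981, 0.191, -0.001], [0.191, -0.981, -0.0], [-0.001, 0.0, -1.0]]
wrist_force: [0.1, 0.5, -0.3]
gripper_width: 0.575
gripper_force: 0.0
```

```bash
python3 b.py; python3 - <<'E'
from h import *
c=capture("scene");g=c["img"].mean(2)
for x in(245,375): print(x,g[215:232,x-1:x+2].mean(1).round().astype(int))
cv2.imwrite("pics/end.png",c["img"][:,:,::-1])
E
```

```text
19.25 [0.4293 0.0288 0.2072] [ 0.1  0.5 -0.3] [-0.05 -0.    0.  ]
292 [ 17  15  17  19  19  20  26  18  27  17   9   4  57  93  91  74  90 100]
326 [ 16  18  17  17  19  25  23  19  19  11   5  42  85  98  74  81 101  96]
lid 0.75 [311.1, 221.8]
245 [125 127 124 126 126 128 129 122 106  98  99 103 104 103 103 100 101]
375 [ 94  99  72  96 117  98  98  99 100 100 100  99 100  99  99  99 101]
```

View pics/end.png

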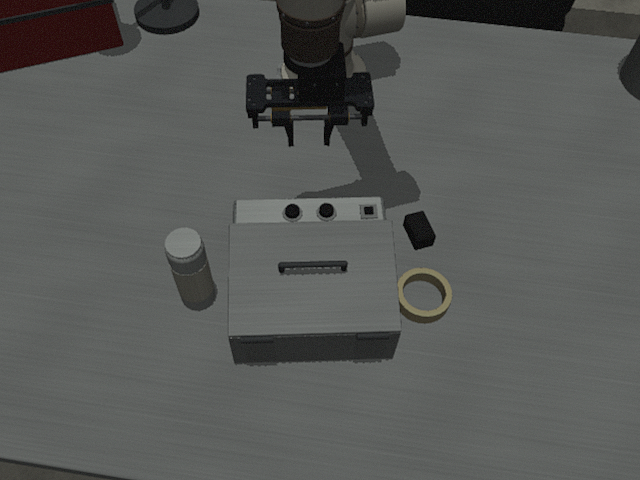

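The picture shows the lid raised (front edge at about row 222), both caps up at (292,211) and (326,210), the key at (369,210), the can, tape and block where they were, and the gripper clear.

```bash
python3 -c "from station import finish_job;print(finish_job())"
```

```text
the job is handed in; nothing more can be done
None
```

The job is handed in at about 19 s: both caps were held down until the lid stopped moving at about 0.20 rad (measured in the pictures), then released; the final picture shows the lid still up, both caps and the power key up, the can, tape and block in place, and the gripper clear, but the hand-in returned no verdict.

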